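# Wedge the browline frame tight in the bench vice

## Task

Clamp the spectacle frame in the wedge vice: take the wooden wedge out of its stand, stand it thin end down in the slot of the vice and let go of it, then tap it down with the mallet, lifting the mallet clear between taps (at least two taps), until a tap moves it no deeper. Drive it only with the mallet, not by hand, and leave the frame in its cradle and the saucer, the reamer and the bench block where they are. Finish by standing the mallet upright on the steel bench block again and letting go.

Things in the scene. Friction and masses are not known exactly. Their poses are not given: they have to be found in the camera images.
- vice: Black iron wedge vice bolted to the desk, base plate 165 x 150 x 10 mm. Origin on the desk, z up. x is the clamping direction: fixed cheek (at -x), upright slot (at x = 0, long in y), sliding steel jaw, green cradle with the spectacle frame, two brass rests (face at x = +81 mm). Nothing of it stands higher than the slot's mouth, z = 68 mm; the cheek's block reaches x = -43 mm.
- vice_slot (a point): Middle of the slot's mouth (14.8 mm in vice x, 36 mm in y, jaw fully back), 68 mm above the desk; axes as the vice. The faces lean out 7 degrees like the wedge's. A wedge set in first sticks with its thin end about 32 to 41 mm above the desk; fully home it is at about 18 mm (top at 108 mm), 3 mm farther along vice x; the plate below is at 10 mm.
- jaw (a joint): Sliding jaw between slot and frame, pushed by the sinking wedge: 0 = fully back (slot narrowest), 0.0055 m = at its stop, frame clamped. It stays where pushed (friction about 4 N); driving the wedge takes some 5 to 13 N downward. The wedge sinks about 4 mm per mm of jaw travel and stays in by friction.
- jaw_face (a point): Middle of the jaw's flat face that meets the frame's brow edge, 40 mm above the desk.
- frame: Brown browline spectacle frame, 136 mm wide (y) and 48 mm deep (x), folded, lying flat in the cradle of the vice on its back, brow edge towards the jaw; 40 g. Origin: middle of its underside, 28 mm above the desk. The jaw pushes it up to 4 mm in vice +x against the brass rests.
- wedge: Light wooden wedge, 90 mm tall, standing thin end down, brass cap as its top 14 mm; about 120 g. Origin: middle of its thin end; z up to the cap. It tapers in x only, both sides alike: 8 mm thick at the thin end, 26 mm just below the cap, cap 30 mm. In y it is 30 mm wide with flat parallel sides all the way (the sides to grip). A half turn about z makes no difference.
- wedge_top (a point): Middle of the wedge's brass top, 90 mm above its origin: the face to tap, 30 x 30 mm.
- stand: Wooden stand fixed to the desk, 80 x 80 x 40 mm, with a pocket 20 mm (x) by 36 mm (y) and 30 mm deep in which the wedge stands upright at the start (the wedge's thin end is 10 mm above the desk). Origin: underside centre.
- mallet: In-line hand mallet standing upright on its striking face, 115 mm tall, about 0.3 kg: white nylon head 44 mm in diameter, 45 mm high, below; red round handle 26 mm in diameter from 45 to 115 mm. Origin: centre of the striking face (underside); z along the handle.
- bench_block: Round steel bench block, 110 mm in diameter, 25 mm high, 1.6 kg, loose on the desk; the mallet stands on it. Origin: underside centre.
- saucer: White porcelain screw saucer, 110 mm in diameter, 22 mm high, on the desk. Origin: underside centre. Leave alone.
- reamer: Hinge reamer with bone handle lying on the desk, 150 mm long along its x, 17 mm wide, 15 mm high. Origin: middle of its length, at its underside. Leave alone.
Mind the look-alikes: they are no part of the job. What is shaped like the vice but blue or purple is not meant.

How it is judged:
By the outcome, as a careful person would: the job done as asked, in the order asked, and still so for the second after the job is handed in, with the robot touching nothing.
It also fails if it takes over 58 s, if anything falls off the work surface, if the arm or the gripper's body presses on something with over 40 N, if the wrist force passes 120 N, or if a joint passes its speed limit or range.

## Robot

A 6-joint arm with a two-finger parallel gripper is mounted at the origin on the work surface. World frame = base frame: x ahead of the robot, y to its left, z up, the work surface at z = 0. Lengths are in m, angles in rad, forces in N, time in s.
With the tool pointing down it reaches from about 0.4 to 0.825 m from the base axis. Payload 7 kg.
Tool frame: the origin (TCP) lies at the centre of the arm's flange, where the gripper is bolted on; the fingertips stand 178 mm ahead of it and the grasp point (between the pads) lies 159 mm ahead of it; z points along the fingers, y is the direction in which the jaws open and shut (so a half turn about z gives the same grasp; the last joint's range is limited). The gripper opens to 88 mm and grips with 3 to 60 N. Pads are 19 mm wide; open, the fingers measure 130 mm over their backs; the gripper's body (78 mm by 193 mm) begins 47 mm behind the grasp point.
Start: joints at [-0.995, 0.359, 0.012, 0, -1.224, -0.288], TCP at [0.192, -0.647, 0.405] pointing down, gripper open.
Joint ranges: [-3.07, 3.07], [-1.43, 2.12], [-1.02, 1.25], [-3.03, 1.67], [-3.05, -0], [-3.03, 3.03]. Speed limits (rad/s): [2.39, 2.39, 3.01, 3.14, 3.14, 3.14].

## Interface

Orientations are given as [roll, pitch, yaw] about the fixed x, y, z axes, in that order (R = Rz(yaw) Ry(pitch) Rx(roll)).
In Python, from station import arm gives the robot as it stands.
- The arm moves only by the shell command python3 -m handwheel 'ROWS' [OPENING] [FORCE]. ROWS is JSON, a list of rows, each a list of 4 numbers: the shift along the world's x, y, z in cm, then the turn about the world's z in rad. In form: [[dx, dy, dz, yaw], ...]. A call has 1 to 20 rows; each row shifts and turns the commanded pose from where the row before left it; what a row does not reach is not made up. A row lasts 1/10 s, in which the tool goes at most 50 mm and 8.59 degrees, less where a joint would pass 70% of its speed; a pose out of reach is approached as far as the arm can. A call is refused whole if a number of a shift passes 5 or a number of a turn 0.15, either way. A call with a gripper value outside its range is refused whole. OPENING is the closure, from 0 (fully open) to 1 (shut), set as the call begins (- or left out, the last holds). The fingers move at their own pace and stop on an object; FORCE is the grip in N (left out, the last holds). Time passes only in rows, so rows that do not move let the fingers close. It gives the time, the measured TCP pose, the force and the opening at its end, in the units of the state.
- arm.get_state(): the state, without advancing time (a new reading comes with each control period).
- arm.grab_frame(name): name is "scene" or "top" or "wrist"; returns a dict with "image" (400x640x3 uint8, red, green, blue), "depth" (400x640 float32, m along the optical axis (not along the pixel's ray), 0 where there is no reading), "vfov" (degrees; the focal length in pixels is half the picture's height over the tangent of half this angle, whatever the lens; pixels are square), "cx", "cy" (the principal point, pixels), "k1" (the pictures are not rectified: a ray, as slopes to the right and down, at radius r is drawn at 1 + k1 r^2 times it, then the intrinsics apply), "rvec" (rotation vector, rad) and "tvec" (3), from world to camera coordinates, as OpenCV has them. Camera axes: x right, y down, z forward; pixel columns grow to the right and rows downward; lengths in m; the calibration is good to about 2 mm. A picture is of the moment at which its call begins.
- arm.job_done(): hands the job in, once; it reports no verdict.
The state is a dict: "t": time; "q": joint angles; "qd": joint speeds; "joint_efforts": joint torques, N m; "eef_pos": TCP position; "ee_rot": TCP orientation; "force": force on the tool from outside, world axes, zero at the start; "moment": the same for the moment, N m; "width": finger opening in m.
Only numpy, scipy, OpenCV 4.12 (cv2) and the standard library are available. Lean on these libraries where they do the work, as an engineer would, in place of code of your own. Each camera call takes 0.05 s, during which the arm holds its last target.

## Working session

There is one attempt and no reset: what is moved stays moved. The work goes in short steps, Python scripts to look and compute and a shell command to move; the robot and the scene stay as the last step left them, time stands still between calls to the robot, and variables do not carry over. Pictures are saved under pics/ and viewed, and the job is handed in when it is done.

```bash
ls; mkdir -p pics; cat > h.py <<'E'
import numpy as np, cv2
from station import arm
def snap(name,fn):
    f=arm.grab_frame(name); cv2.imwrite('pics/'+fn+'.png',f['image'][:,:,::-1]); np.savez('pics/'+fn+'.npz',**f); return f
def load(fn): 
    return {k:v for k,v in np.load('pics/'+fn+'.npz').items()}
def K(f):
    fl=200/np.tan(np.radians(float(f['vfov']))/2); return np.array([[fl,0,float(f['cx'])],[0,fl,float(f['cy'])],[0,0,1]])
def D(f): return np.array([float(f['k1']),0,0,0,0])
def rays(f,uv):
    uv=np.asarray(uv,float).reshape(-1,1,2)
    n=cv2.undistortPoints(uv,K(f),D(f)).reshape(-1,2)
    R=cv2.Rodrigues(np.array(f['rvec'],float))[0]; t=np.array(f['tvec'],float)
    d=np.c_[n,np.ones(len(n))]@R; return -R.T@t,d
def onz(f,uv,z):
    o,d=rays(f,uv); s=(z-o[2])/d[:,2]; return o+d*s[:,None]
def dep(f,uv):
    o,d=rays(f,uv); u=np.round(np.asarray(uv).reshape(-1,2)).astype(int); return o+d*f['depth'][u[:,1],u[:,0]][:,None]
def proj(f,P): return cv2.projectPoints(np.asarray(P,float).reshape(-1,1,3),np.array(f['rvec'],float),np.array(f['tvec'],float),K(f),D(f))[0].reshape(-1,2)
E
python3 - <<'E'
from h import *
for n in ['scene','top','wrist']:
    f=snap(n,n+'0'); print(n,f['vfov'],f['k1'],rays(f,[[320,200]]))
s=arm.get_state(); print(s)
E
```

```text
pics
scene 44.42800743476474 -0.006703411605756869 (array([ 1.07603453, -0.72168349,  0.82774439]), array([[-0.51180845,  0.55426795, -0.65639034]]))
top 45.058986075084185 -0.09331890753678407 (array([ 0.38306084, -0.08485883,  1.25692537]), array([[ 0.10465232,  0.00569635, -0.99451554]]))
wrist 62.718819820763095 -0.06152364718086017 (array([ 0.1213903 , -0.66829889,  0.38303927]), array([[ 0.25471078,  0.06732798, -0.96472727]]))
{'t': 0.15, 'q': array([-9.94890892e-01,  3.59206854e-01,  1.13008058e-02, -2.25300366e-04,
       -1.22410035e+00, -2.88121506e-01]), 'qd': array([ 0.00021787, -0.00242812,  0.00184662,  0.00180302,  0.00073837,
       -0.00089469]), 'joint_efforts': array([-1.87296770e-03, -5.83275282e+01,  2.93288469e+01,  7.00125262e+00,
        8.75356025e-03, -1.22983024e-04]), 'eef_pos': array([ 0.19155276, -0.64711065,  0.4039668 ]), 'ee_rot': array([ 3.14037227e+00, -1.40774253e-04, -2.85388532e+00]), 'force': array([ 0.64884347, -0.74916214,  0.05476759]), 'moment': array([-0.01064352,  0.02269891,  0.00068517]), 'width': 0.08791493980961917}
```

View pics/scene0.png

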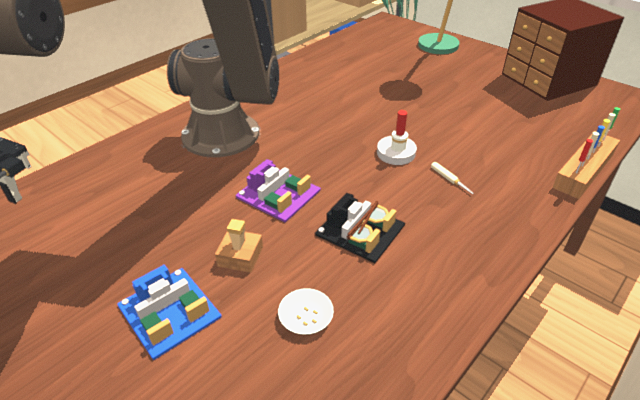

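View pics/top0.png

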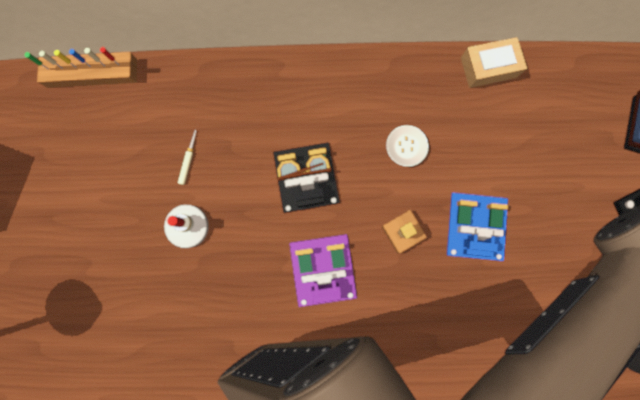

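View pics/wrist0.png

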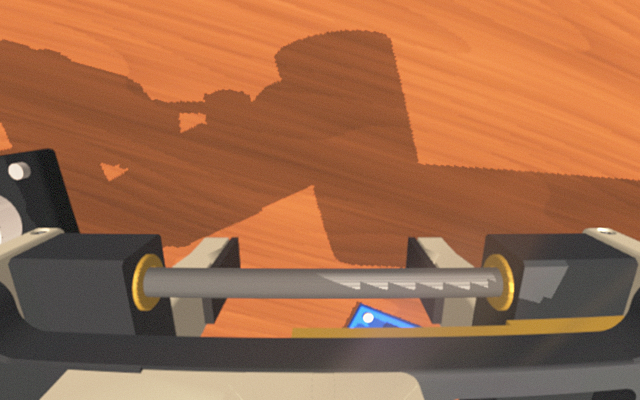

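The top view shows the black vice at (307,177), the stand with the wedge at (405,232) and the mallet on its block at (187,226). The look-alikes are purple at (323,270) and blue at (478,227). Next I'll measure positions from depth and colour.

```bash
python3 - <<'E'
from h import *
f=load('top0')
vv,uu=np.mgrid[0:400,0:640]; uv=np.c_[uu.ravel(),vv.ravel()]
P=dep(f,uv).reshape(400,640,3); np.save('pics/P.npy',P)
im=f['image'].astype(int); hsv=cv2.cvtColor(f['image'],cv2.COLOR_RGB2HSV)
def box(n,u0,u1,v0,v1,z0,z1,extra=None):
    m=np.zeros((400,640),bool); m[v0:v1,u0:u1]=1; m&=(P[...,2]>z0)&(P[...,2]<z1)
    if extra is not None: m&=extra
    q=P[m]; r=cv2.minAreaRect((q[:,:2]*1000).astype(np.float32)); print(n,len(q),q.mean(0).round(4),'rect',np.round(r[0],1),np.round(r[1],1),round(r[2],1), 'z',np.median(q[:,2]).round(4)); return m
box('desk',220,270,120,220,-.1,.1)
box('vice',262,350,135,220,.006,.1)
box('stand',375,435,200,260,.03,.045)
box('wedgetop',385,435,205,260,.09,.12)
box('block',155,215,195,255,.015,.035)
box('mallettop',155,215,195,255,.125,.16)
box('handle',155,215,195,255,.075,.16)
box('head',155,215,195,255,.06,.075)
# plate corners by colour
dark=(hsv[...,2]<60).astype(np.uint8); dark[:130]=0;dark[225:]=0;dark[:,:262]=0;dark[:,350:]=0
m=(P[...,2]>.005);m[:130]=0;m[225:]=0;m[:,:262]=0;m[:,350:]=0
for z,mm in(('dark',dark),('h',m.astype(np.uint8))):
    ys,xs=np.nonzero(mm); print(z,cv2.boxPoints(cv2.minAreaRect(np.c_[xs,ys].astype(np.float32))).round(1).tolist())
a=cv2.resize(f['image'][130:260,250:440,::-1],None,fx=4,fy=4,interpolation=cv2.INTER_CUBIC);cv2.imwrite('pics/z1.png',a)
a=cv2.resize(f['image'][190:260,150:230,::-1],None,fx=6,fy=6,interpolation=cv2.INTER_CUBIC);cv2.imwrite('pics/z2.png',a)
g=load('scene0');a=cv2.resize(g['image'][180:270,200:410,::-1],None,fx=3.8,fy=3.8,interpolation=cv2.INTER_CUBIC);cv2.imwrite('pics/z3.png',a)
E
```

```text
desk 4975 [ 6.026e-01  1.202e-01 -2.000e-04] rect [604.2 121.1] [133.6 268.7] 89.3 z -0.0002
vice 3482 [ 0.5721 -0.0433  0.029 ] rect [572.8 -43.6] [214.2 208.6] 86.8 z 0.0302
stand 775 [ 0.4259 -0.2862  0.0398] rect [ 426.3 -287.5] [78.5 81.5] 28.4 z 0.04
wedgetop 168 [ 0.4256 -0.2861  0.0994] rect [ 425.6 -286.5] [30.3 30.4] 27.7 z 0.0995
block 1061 [0.4518 0.2675 0.0248] rect [456.3 273. ] [110.2 105.9] 88.9 z 0.0247
mallettop 97 [0.4614 0.2688 0.1385] rect [461.8 269.8] [25.4 21.4] 87.8 z 0.1397
handle 156 [0.4608 0.2661 0.1236] rect [461.7 270.1] [22.7 26.1] 15.1 z 0.136
head 138 [0.4609 0.2626 0.0688] rect [461.3 266.4] [37.2 41.2] 72.8 z 0.0691
dark [[274.0, 152.3000030517578], [328.3999938964844, 143.0], [338.6000061035156, 202.3000030517578], [284.1000061035156, 211.60000610351562]]
h [[262.0, 224.0], [262.0, 130.0], [349.0, 130.0], [349.0, 224.0]]
```

View pics/z1.png

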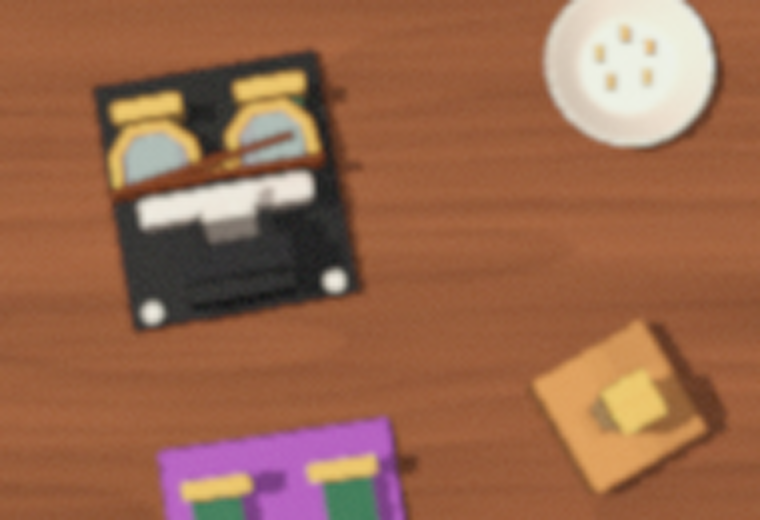

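View pics/z3.png

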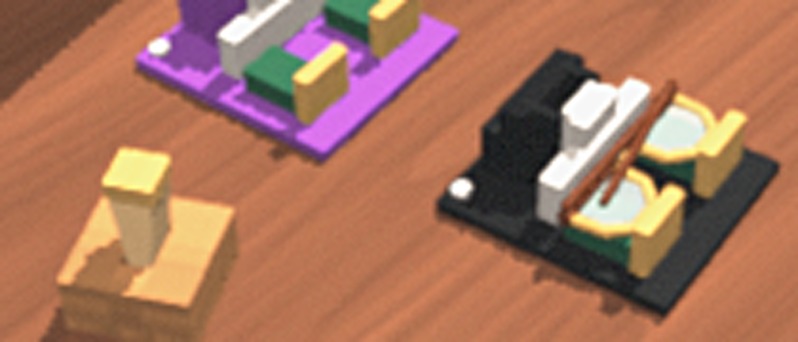

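```bash
python3 - <<'E'
from h import *
f=load('top0');P=np.load('pics/P.npy')
c=np.array([[95,90],[318,52],[360,290],[136,328]])/4+[250,130]-.375
Q=onz(f,c,.01); print(Q.round(4).tolist()); print('plate ctr',Q.mean(0))
for i,j in((3,0),(2,1),(1,0),(2,3)):
    d=Q[j]-Q[i]; print(np.linalg.norm(d),np.degrees(np.arctan2(d[1],d[0])))
# height refined plate
hsv=cv2.cvtColor(f['image'],cv2.COLOR_RGB2HSV)
m=np.zeros((400,640),bool);m[138:216,268:346]=1;m&=(hsv[...,1]<90)&(P[...,2]>.004)&(P[...,2]<.016)
q=P[m];r=cv2.minAreaRect((q[:,:2]*1000).astype(np.float32));print('plate',len(q),r)
yaw=np.radians(9.5)
g=load('scene0')
vv,uu=np.mgrid[0:400,0:640]; uvs=np.c_[uu.ravel(),vv.ravel()]
PS=dep(g,uvs).reshape(400,640,3)
np.save('pics/PS.npy',PS)
for n,p in(('top',P),('scene',PS)):
    ct=Q.mean(0); d=p-ct; R=np.array([[np.cos(yaw),np.sin(yaw)],[-np.sin(yaw),np.cos(yaw)]])
    l=d[...,:2]@R.T; m=(abs(l[...,0])<.1)&(abs(l[...,1])<.09)&(p[...,2]>.03)
    L=np.c_[l[m]*1000,p[m][:,2]*1000]
    for z0 in(45,55,62):
        s=L[(L[:,2]>z0)&(L[:,2]<z0+8)]; print(n,z0,len(s))
        h,xe,ye=np.histogram2d(s[:,0],s[:,1],bins=[np.arange(-80,85,6),np.arange(-80,85,10)]); 
        for a,b in zip(xe,h): 
            if b.sum(): print(int(a),''.join('%4d'%x for x in b))
a=cv2.resize(g['image'][210:275,205:275,::-1],None,fx=8,fy=8,interpolation=cv2.INTER_CUBIC);cv2.imwrite('pics/z4.png',a)
E
```

```text
[[0.6443, 0.0418, 0.01], [0.6657, -0.1057, 0.01], [0.5073, -0.1286, 0.01], [0.4865, 0.0175, 0.01]]
plate ctr [ 0.5759707  -0.04376645  0.01      ]
0.15970123716472825 8.74408166695028
0.16001138151768282 8.204356511173618
0.14902818986422833 98.25117177189442
0.1475239092309757 98.1284423994671
plate 1299 ((576.17626953125, -42.445518493652344), (161.9126739501953, 146.15272521972656), 8.616264343261719)
top 45 427
-80    0   0   0   0   0   1   1   1   1   0   0   1   0   0   0   0
-74    0   0   0   0   1   4   3   4   4   2   4   3   0   0   0   0
-68    0   0   0   0   0   4   6   4   4   6   4   3   0   0   0   0
-38    0   0   0   0   0   0   0   0   0   1   0   0   0   0   0   0
-32    0   0   0   0   0   0   2   1   4   2   0   0   0   0   0   0
-26    0   0   0   2   2   0   1   0   0   0   0   0   0   0   0   0
-20    0   0   2   4   6   5   0   0   0   0   6   6   6   3   0   0
-14    0   0   4   4   5   6   0   0   0   0   5   5   6   4   0   0
-8    0   0   1   2   2   3   1   1   0   0   2   6   3   2   0   0
-2    0   1   5   3   4   2   3   1   5   4   1   2   1   0  
[... 4036 characters left out ...]
  0   0   0
-62    0   0   0   0   4   7   7   5   6   6   4   4   0   0   0   0
-56    0   0   0   0   4   7   6   9   2   6   7   5   0   0   0   0
-50    0   0   0   0   4   7   8   4   8   4   3   5   0   0   0   0
-44    0   0   0   0   3   7   7   6   9   8   6   4   0   0   0   0
-38    0   0   0   0   0   5   3   0   0   1   9   0   0   0   0   0
-32    0   0   0   0   0   8   3   1   1   2   5   1   0   0   0   0
-26    0   0   0   0   0   2   9   7   5   7   3   0   0   0   0   0
-20    0   0   0   0   0   0   8   7  10   4   2   0   0   0   0   0
-14    0   0   0   0   0   0  10   6   9   5   3   0   0   0   0   0
-8    0   0   0   0   0   0   4   4   3   5   1   0   0   0   0   0
```

View pics/z4.png

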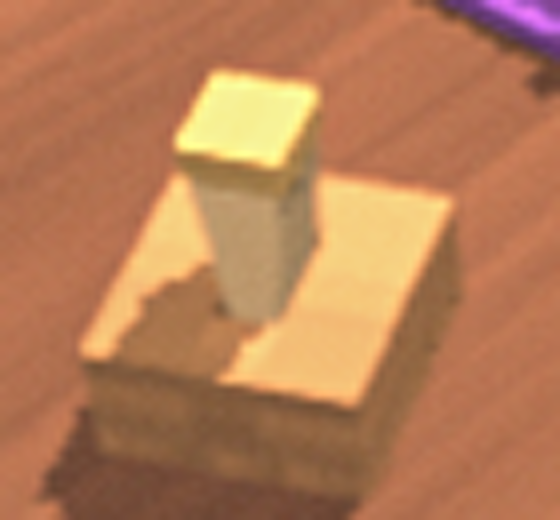

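The scene view shows the wedge at (240,225) tapering along the stand's 28° direction. That gives a stand and wedge yaw of about 28.2° and a vice yaw of about 8.4°. I'll go above the wedge.

```bash
python3 -m handwheel '[[2.2,3.4,0,0.1],[2.2,3.4,0,0.1],[2.2,3.4,0,0],[2.2,3.4,0,0],[2.2,3.4,0,0],[2.2,3.4,0,0],[2.2,3.4,0,0],[2.2,3.4,0,0],[2.2,3.4,0,0],[2.2,3.4,0,0],[1.4,2.0,0,0],[0,0,0,0],[0,0,0,0]]' 0 30
python3 - <<'E'
from h import *
f=snap('wrist','w1'); s=arm.get_state(); print(s['eef_pos'],s['ee_rot'],s['t'])
E
```

```text
t: 1.45
eef_pos: [0.4258, -0.2867, 0.4045]
ee_rot: [3.141, -0.0, -2.652]
force: [0.4, -0.7, 0.2]
width: 0.0879
[ 0.42541442 -0.2872616   0.40452076] [ 3.14131909e+00 -2.76475107e-04 -2.65330671e+00] 1.5
```

View pics/w1.png

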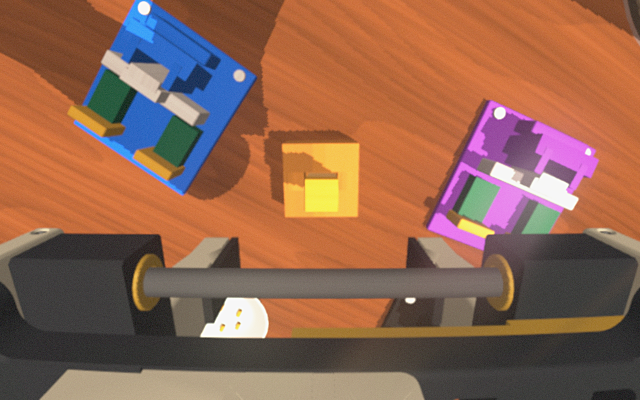

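The wrist view shows the wedge cap at (321,193), square to the gripper and centred between the fingers. I'll measure it.

```bash
python3 - <<'E'
from h import *
f=load('w1')
vv,uu=np.mgrid[0:400,0:640]; P=dep(f,np.c_[uu.ravel(),vv.ravel()]).reshape(400,640,3)
def R(n,m):
    q=P[m];r=cv2.minAreaRect((q[:,:2]*1000).astype(np.float32));print(n,len(q),np.median(q[:,2]),np.round(r[0],1),np.round(r[1],1),r[2])
m=np.zeros((400,640),bool);m[135:225,270:370]=1
R('cap',m&(P[...,2]>.092)&(P[...,2]<.108)); R('stand',m&(P[...,2]>.034)&(P[...,2]<.046))
# color cap
hsv=cv2.cvtColor(f['image'],cv2.COLOR_RGB2HSV)
print(hsv[195,320],hsv[195,293])
E
```

```text
cap 1097 0.09917980675004245 [ 426.7 -288.4] [30. 29.] 27.517728805541992
stand 4221 0.03931790818227532 [ 427.2 -289.5] [80.7 80.3] 28.51941680908203
[ 28 178 247] [ 19 176 246]
```

```bash
python3 -m handwheel '[[0.1,0,-3,0],[0,0,-4,0],[0,0,-4,0],[0,0,-3,0],[0,0,-2,0],[0,0,-0.9,0],[0,0,0,0],[0,0,0,0]]' 0 30
python3 -m handwheel '[[0,0,0,0],[0,0,0,0],[0,0,0,0],[0,0,0,0],[0,0,0,0],[0,0,0,0],[0,0,0,0]]' 1 30
```

```text
t: 2.3
eef_pos: [0.4268, -0.2878, 0.2365]
ee_rot: [-3.141, 0.001, -2.654]
force: [0.1, -0.5, 0.1]
width: 0.0878
t: 3.0
eef_pos: [0.4266, -0.2872, 0.2357]
ee_rot: [3.142, -0.0, -2.654]
force: [0.3, -0.9, -0.0]
width: 0.0374
```

```bash
python3 -m handwheel '[[0,0,0,0],[0,0,0,0],[0,0,0,0],[0,0,0,0]]' 1 30
python3 -m handwheel '[[0,0,1,0],[0,0,2,0],[0,0,3,0],[0,0,3,0],[0,0,3,0],[0,0,3,0],[0,0,0,0],[0,0,0,0]]'
```

```text
t: 3.4
eef_pos: [0.4266, -0.2872, 0.2356]
ee_rot: [3.141, -0.0, -2.654]
force: [0.5, 0.3, 0.2]
width: 0.03
t: 4.2
eef_pos: [0.4263, -0.2871, 0.3866]
ee_rot: [-3.141, 0.002, -2.654]
force: [-0.5, -0.4, -1.4]
width: 0.0296
```

```bash
python3 -m handwheel '[[2,3,0,-0.1],[2,3,0,-0.1],[2,3,0,-0.1],[2,3,0,-0.041],[2,3,0,0],[2,3,0,0],[2,3,0,0],[2.4,2.7,0,0],[0,0,0,0],[0,0,0,0],[0,0,0,0]]'
python3 - <<'E'
from h import *
f=snap('wrist','w2'); s=arm.get_state(); print(s['eef_pos'],s['ee_rot'],s['t'])
E
```

```text
t: 5.3
eef_pos: [0.59, -0.0505, 0.3847]
ee_rot: [3.142, -0.002, -2.995]
force: [-0.6, 0.6, -1.2]
width: 0.0299
[ 0.58993372 -0.05082322  0.38506135] [ 3.14157520e+00 -1.40641803e-03 -2.99549551e+00] 5.35
```

View pics/w2.png

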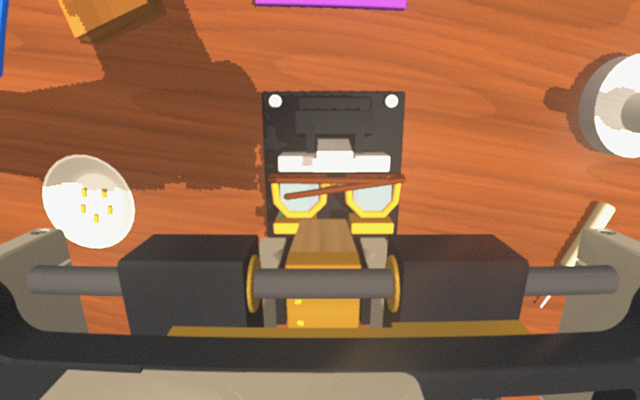

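The wrist view shows the vice square to the image: jaw (335,160), cheek (335,115), slot between them. The wedge's thin end is at (325,222).

```bash
python3 - <<'E'
from h import *
f=load('w2')
vv,uu=np.mgrid[0:400,0:640]; P=dep(f,np.c_[uu.ravel(),vv.ravel()]).reshape(400,640,3)
s=np.zeros((400,640),bool);s[85:172,255:412]=1
m=s&(P[...,2]>.005)&(P[...,2]<.015); c0=np.array([.576,-.043])
for nm,mm in(('plate<172',m),('top',s&(P[...,2]>.063)&(P[...,2]<.073))):
    q=P[mm];r=cv2.minAreaRect((q[:,:2]*1000).astype(np.float32));print(nm,len(q),np.median(q[:,2]),r,cv2.boxPoints(r).round(1).tolist())
y=np.radians(8.4);R=np.array([[np.cos(y),np.sin(y)],[-np.sin(y),np.cos(y)]])
L=(P[...,:2]-[.5403,-.0453])@R.T*1000
t=s&(P[...,2]>.060)&(P[...,2]<.075); q=L[t]
h,xe,ye=np.histogram2d(q[:,0],q[:,1],bins=[np.arange(-45,40,2),np.arange(-44,46,4)])
print('     '+''.join('%4d'%v for v in ye[:-1]))
for a,b in zip(xe,h): print('%4d '%a+''.join('%4d'%v for v in b))
a=cv2.resize(f['image'][85:240,255:412,::-1],None,fx=5,fy=3.8,interpolation=cv2.INTER_CUBIC);a=cv2.convertScaleAbs(a,alpha=2.2);cv2.imwrite('pics/z5.png',a)
E
```

```text
plate<172 5195 0.009190043832438044 ((537.2346801757812, -48.355934143066406), (84.27981567382812, 151.117919921875), 8.36609935760498) [[484.5, 20.299999237060547], [506.5, -129.1999969482422], [589.9000244140625, -117.0], [567.9000244140625, 32.5]]
top 3012 0.06617210864873335 ((542.3450927734375, -47.72383499145508), (53.87082290649414, 70.55414581298828), 8.442068099975586) [[510.5, -16.799999237060547], [520.9000244140625, -86.5999984741211], [574.2000122070312, -78.69999694824219], [563.7999877929688, -8.899999618530273]]
      -44 -40 -36 -32 -28 -24 -20 -16 -12  -8  -4   0   4   8  12  16  20  24  28  32  36  40
 -45    0   0   0   0   0   0   0   0   0   0   0   0   0   0   0   0   0   0   0   0   0   0
 -43    0   0   0   0   0   0   0   0   0   0   0   0   0   0   0   0   0   0   0   0   0   0
 -41    0   0   0   0   0   0   0   0   0   0   0   0   0   0   0   0   0   0   0   0   0   0
 -39    0   0   0   0   0   0   0   0   0   0   0   0   0   0   0   0   0   0   0   0   0   0
 -37    0   0   0   0   0   0   0   0   0   0   0   0   0   0   0   0   0   0   0   0   0   0
 -
[... 2775 characters left out ...]
 8   8  10   9   2   0   0   0   0   0   0
  25    0   0   0   0   0   5   7  10   8   8  10   8   8  10   8   2   0   0   0   0   0   0
  27    0   0   0   0   0   6   8  10   8   8  10   8   8   9   8   2   0   0   0   0   0   0
  29    0   0   0   0   0   0   0   0   0   0   0   0   0   0   0   0   0   0   0   0   0   0
  31    0   0   0   0   0   0   0   0   0   0   0   0   0   0   0   0   0   0   0   0   0   0
  33    0   0   0   0   0   0   0   0   0   0   0   0   0   0   0   0   0   0   0   0   0   0
  35    0   0   0   0   0   0   0   0   0   0   0   0   0   0   0   0   0   0   0   0   0   0
  37    0   0   0   0   0   0   0   0   0   0   0   0   0   0   0   0   0   0   0   0   0   0
```

View pics/z5.png

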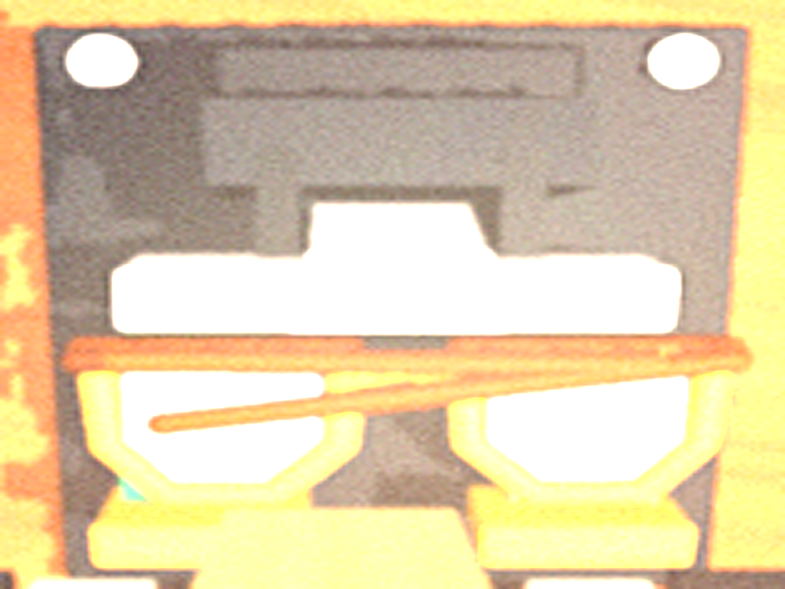

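```bash
python3 - <<'E'
from h import *
f=load('w2')
vv,uu=np.mgrid[0:400,0:640]; P=dep(f,np.c_[uu.ravel(),vv.ravel()]).reshape(400,640,3)
y=np.radians(8.4);R=np.array([[np.cos(y),np.sin(y)],[-np.sin(y),np.cos(y)]])
L=(P[...,:2]-[.5403,-.0453])@R.T*1000
Z=P[...,2]*1000
# slot columns y in -12..6: list x,z by row
for v in range(104,150):
    row=L[v]; m=(row[:,1]>-14)&(row[:,1]<8); m[:255]=0;m[412:]=0
    if m.any(): print(v,row[m,0].mean().round(1),Z[v,m].min().round(1),Z[v,m].max().round(1),np.median(Z[v,m]).round(1),f['image'][v,m].mean(0).round())
v=(Z>64)&(Z<72)&(L[...,0]>-2)&(L[...,0]<7); v[:,:255]=0;v[:,412:]=0
q=L[v][:,1]; a=q[q<-3];b=q[q>-3]; print('walls',a.min(),a.max(),b.min(),b.max())
# wedge
for v in range(212,250,2):
    m=(Z[v]>100)&(uu[v]>270)&(uu[v]<390); u=np.nonzero(m)[0]
    if len(u): print(v,u.min(),u.max(),L[v,u].mean(0).round(1),np.median(Z[v,u]).round(1),L[v,u[0]].round(1),L[v,u[-1]].round(1))
print(R@((np.array([.5899,-.0508])-[.5403,-.0453])*1000))
E
```

```text
104 -31.3 42.1 364.0 43.9 [82. 75. 69.]
105 -30.5 43.5 364.0 44.3 [80. 73. 68.]
106 -29.8 42.6 46.0 44.5 [82. 75. 69.]
107 -28.9 42.9 44.9 44.2 [82. 74. 69.]
108 -28.0 43.0 45.5 44.3 [77. 69. 64.]
109 -27.0 42.9 364.0 44.2 [71. 62. 57.]
110 -26.1 42.3 45.3 44.2 [70. 63. 58.]
111 -25.2 62.9 67.2 64.4 [80. 73. 69.]
112 -24.3 63.2 66.9 65.0 [83. 77. 72.]
113 -23.5 63.8 364.0 65.3 [82. 76. 71.]
114 -22.6 63.6 66.5 65.1 [82. 76. 71.]
115 -21.9 64.2 364.0 65.2 [84. 78. 73.]
116 -20.9 64.1 66.5 65.6 [84. 77. 72.]
117 -20.0 64.5 66.2 65.4 [84. 78. 73.]
118 -19.8 64.1 364.0 65.6 [83. 77. 72.]
119 -18.3 64.5 67.2 65.8 [84. 78. 72.]
120 -18.3 64.9 364.0 66.3 [84. 79. 73.]
121 -16.9 64.3 364.0 66.2 [85. 79. 74.]
122 -15.7 64.7 67.1 66.3 [85. 79. 73.]
123 -14.9 65.0 67.6 66.1 [85. 80. 74.]
124 -14.4 64.3 364.0 66.0 [86. 79. 74.]
125 -14.0 65.1 364.0 66.5 [85. 79. 73.]
126 -12.3 65.1 67.5 66.4 [86. 80. 74.]
127 -11.9 64.8 364.0 66.8 [86. 80. 75.]
128 -11.1 65.2 364.0 66.5 [86. 81. 75.]
129 -10.2 65.3 364.0 66.8 [86. 80. 75.]
130 -10.0 64.9 364.0 66.8 [89. 81. 75.]
131 -8.6 65.8 364.0 67.5 [87. 82.
[... 992 characters left out ...]
0.  -13.3] 179.3 [ 41.1 -27.9] [41.4  1.3]
228 297 348 [ 40.7 -13.3] 184.2 [ 40.9 -28.2] [40.4  1.4]
230 297 349 [ 40. -13.] 189.3 [ 40.1 -27.8] [39.8  1.6]
232 296 349 [ 39.4 -13.3] 194.1 [ 39.2 -27.9] [39.4  1.3]
234 295 389 [ 38.4 -13. ] 198.6 [ 38.9 -28.1] [8.9 5.8]
236 294 389 [ 37.5 -12.7] 202.8 [ 38.7 -28.3] [8.9 5.5]
238 271 389 [ 36.7 -10.5] 207.7 [ 36.3 -39.1] [9.8 5.7]
240 271 389 [ 36.4 -10.3] 211.7 [ 36.  -38.5] [10.2  5.6]
242 271 389 [ 35.6 -10.1] 215.9 [ 35.9 -38.1] [10.8  5.6]
244 271 389 [ 35.5 -10. ] 219.4 [ 35.6 -37.6] [11.6  5.8]
246 271 389 [ 35.4 -10.1] 222.2 [ 36.1 -37.5] [11.3  5.4]
248 271 389 [ 35.1 -10.1] 225.5 [ 36.2 -37.1] [12.6  5.7]
[ 48.26445106 -12.68671605]
```

```bash
python3 -m handwheel '[[-2,0.1,0,0],[-2,0.1,-2,0],[-0.7,0.15,-2,0],[0,0,-2,0],[0,0,-1.5,0],[0,0,0,0],[0,0,0,0],[0,0,0,0]]'
python3 - <<'E'
from h import *
s=arm.get_state(); print(s['eef_pos'],s['ee_rot'],s['force'])
f=snap('scene','s2')
g=f; a=cv2.resize(g['image'][150:270,300:420,::-1],None,fx=5,fy=5,interpolation=cv2.INTER_CUBIC);cv2.imwrite('pics/z6.png',cv2.convertScaleAbs(a,alpha=1.3))
E
```

```text
t: 6.15
eef_pos: [0.5438, -0.047, 0.3118]
ee_rot: [-3.142, 0.002, -2.995]
force: [1.4, 0.0, -1.6]
width: 0.0302
[ 0.54383495 -0.04702335  0.31175136] [-3.14153179e+00  1.59131745e-03 -2.99514649e+00] [ 1.37372626  0.04917312 -1.62556117]
```

View pics/z6.png

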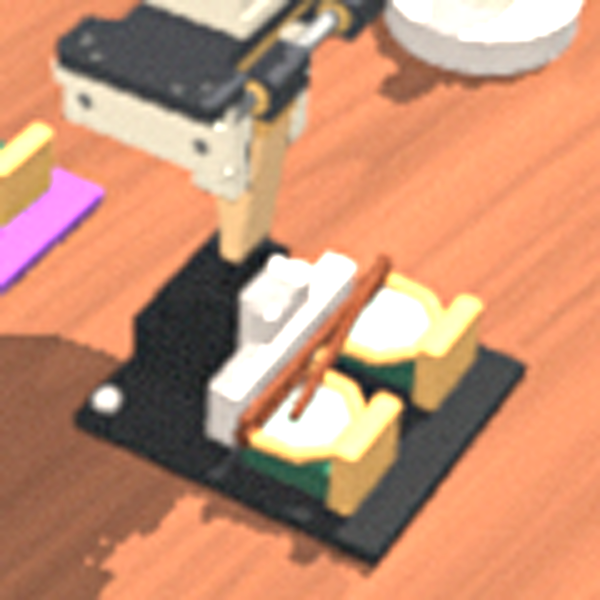

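The wedge hangs above the slot, with the jaw and frame undisturbed. Lowering it.

```bash
python3 -m handwheel '[[-0.08,0,-0.8,0],[0,0,-0.8,0],[0,0,-0.8,0],[0,0,-0.7,0],[0,0,-0.4,0],[0,0,-0.3,0],[0,0,0,0],[0,0,0,0]]'
python3 - <<'E'
from h import *
s=arm.get_state(); print(s['eef_pos'],s['ee_rot'],s['force'],s['moment'])
E
```

```text
t: 7.0
eef_pos: [0.5429, -0.0467, 0.2728]
ee_rot: [-3.142, 0.0, -2.995]
force: [0.3, 0.8, -1.3]
width: 0.0299
[ 0.54290057 -0.04669719  0.27276933] [-3.14152129e+00  1.40690169e-04 -2.99468731e+00] [ 0.31730862  0.84471744 -1.2836247 ] [ 0.02854527 -0.0338868  -0.00740473]
```

```bash
python3 -m handwheel '[[0,0,-0.1,0],[0,0,-0.1,0],[0,0,-0.1,0],[0,0,0,0],[0,0,0,0]]'
python3 - <<'E'
from h import *
s=arm.get_state(); print(s['eef_pos'],s['force'],s['moment'])
E
```

```text
t: 7.5
eef_pos: [0.5427, -0.0467, 0.2697]
ee_rot: [-3.142, -0.0, -2.995]
force: [-0.4, -0.7, -0.9]
width: 0.0299
[ 0.5427489  -0.04672947  0.26968129] [-0.38289163 -0.67322326 -0.89671942] [-0.06862155  0.0302438   0.01070658]
```

Thin end is at about 44 mm. Letting go with the fingers opening, then looking.

```bash
python3 -m handwheel '[[0,0,0,0],[0,0,0,0],[0,0,0,0],[0,0,0,0],[0,0,0,0],[0,0,0,0]]' 0 30
python3 - <<'E'
from h import *
s=arm.get_state(); print(s['eef_pos'],s['force'],s['width'])
f=snap('scene','s3')
g=f; a=cv2.resize(g['image'][150:270,300:420,::-1],None,fx=5,fy=5,interpolation=cv2.INTER_CUBIC);cv2.imwrite('pics/z7.png',cv2.convertScaleAbs(a,alpha=1.3))
E
```

```text
t: 8.1
eef_pos: [0.5428, -0.0467, 0.2697]
ee_rot: [-3.142, 0.0, -2.995]
force: [-0.4, -0.9, -0.1]
width: 0.0725
[ 0.54277848 -0.04673135  0.26968725] [-0.40017513 -0.9304246  -0.14672695] 0.07251473641586881
```

View pics/z7.png

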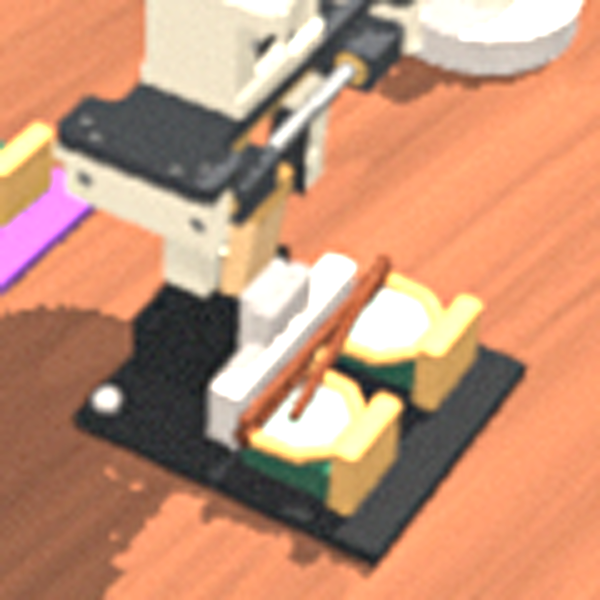

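```bash
python3 -m handwheel '[[0,0,1,0],[0,0,2,0],[0,0,3,0],[0,0,4,0],[0,0,4,0],[0,0,2,0],[0,0,0,0],[0,0,0,0]]' 0
python3 - <<'E'
from h import *
f=snap('wrist','w3'); s=arm.get_state(); print(s['eef_pos'],s['ee_rot'],s['t'])
vv,uu=np.mgrid[0:400,0:640]; P=dep(f,np.c_[uu.ravel(),vv.ravel()]).reshape(400,640,3)
m=np.zeros((400,640),bool);m[100:235,250:390]=1
m&=(P[...,2]>.11)&(P[...,2]<.14);q=P[m];r=cv2.minAreaRect((q[:,:2]*1000).astype(np.float32));print(len(q),np.median(q[:,2]),r)
E
```

```text
t: 8.95
eef_pos: [0.5424, -0.0468, 0.4304]
ee_rot: [3.141, 0.001, -2.995]
force: [-0.0, 0.4, -0.6]
width: 0.088
[ 0.54235514 -0.04674865  0.4294482 ] [ 3.14124384e+00 -4.05580283e-04 -2.99489249e+00] 9.0
1178 0.12490244041873169 ((542.5081787109375, -47.61511993408203), (29.533063888549805, 29.971229553222656), 8.466574668884277)
```

View pics/w3.png

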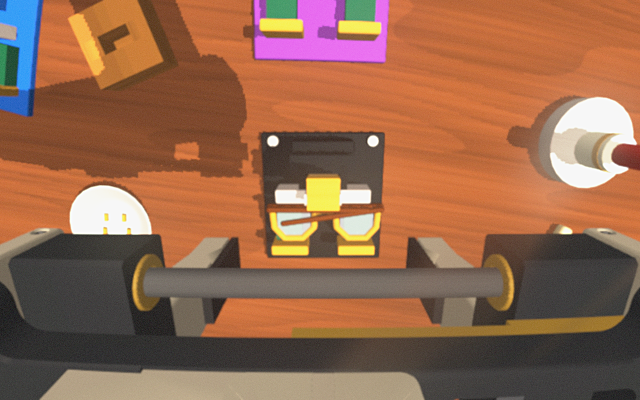

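Wedge stands in the slot with its cap at (323,193) and top at about 125 mm, level and square. Now to the mallet.

```bash
python3 -m handwheel '[[-0.9,3.5,0,0],[-0.9,3.5,0,0],[-0.9,3.5,0,0],[-0.9,3.5,0,0],[-0.9,3.5,0,0],[-0.9,3.5,0,0],[-0.9,3.5,0,0],[-0.9,3.5,0,0],[-0.9,3.7,0,0],[0,0,0,0],[0,0,0,0],[0,0,0,0]]' 0
python3 - <<'E'
from h import *
f=snap('wrist','w4'); s=arm.get_state(); print(s['eef_pos'],s['ee_rot'],s['t'])
vv,uu=np.mgrid[0:400,0:640]; P=dep(f,np.c_[uu.ravel(),vv.ravel()]).reshape(400,640,3)
for a,b in((.13,.15),(.06,.075),(.015,.032)):
    m=np.zeros((400,640),bool);m[80:235,240:400]=1
    m&=(P[...,2]>a)&(P[...,2]<b);q=P[m];r=cv2.minEnclosingCircle((q[:,:2]*1000).astype(np.float32));print(len(q),np.median(q[:,2]),r,cv2.minAreaRect((q[:,:2]*1000).astype(np.float32)))
E
```

```text
t: 10.2
eef_pos: [0.4617, 0.2697, 0.4289]
ee_rot: [-3.14, -0.001, -2.995]
force: [0.4, 0.6, -0.4]
width: 0.0878
[0.46186974 0.26949133 0.42914302] [-3.14078980e+00 -8.76457733e-04 -2.99552676e+00] 10.25
710 0.1391095007998461 ((463.0838317871094, 270.28082275390625), 12.926780700683594) ((462.79217529296875, 269.9852294921875), (24.932161331176758, 25.02872657775879), 35.48662185668945)
675 0.06911277664531129 ((463.52032470703125, 270.0563049316406), 22.492639541625977) ((459.26416015625, 269.4757080078125), (36.31802749633789, 42.972042083740234), 7.9344563484191895)
4857 0.024294533877693425 ((456.8604736328125, 271.57275390625), 55.09165573120117) ((456.51959228515625, 271.5501708984375), (108.32440185546875, 109.37271881103516), 7.111501216888428)
```

View pics/w4.png

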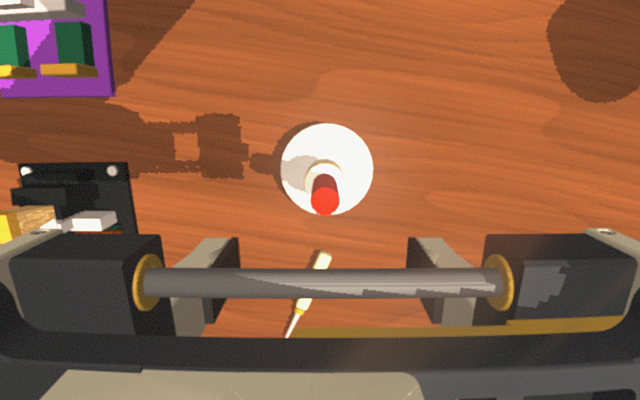

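Mallet top is at (325,200), world (0.463, 0.270), well within the block. Descending to grip.

```bash
python3 -m handwheel '[[0.1,0.07,-3,0],[0,0,-4,0],[0,0,-4,0],[0,0,-3,0],[0,0,-1.5,0],[0,0,-0.5,0],[0,0,0,0],[0,0,0,0],[0,0,0,0]]' 0 50
python3 -m handwheel '[[0,0,0,0],[0,0,0,0],[0,0,0,0],[0,0,0,0],[0,0,0,0],[0,0,0,0],[0,0,0,0],[0,0,0,0],[0,0,0,0],[0,0,0,0],[0,0,0,0],[0,0,0,0]]' 1 50
python3 -c "
from h import *
s=arm.get_state();print(s['eef_pos'],s['force'],s['moment'],s['width'])"
```

```text
t: 11.15
eef_pos: [0.4631, 0.2711, 0.2709]
ee_rot: [3.14, 0.002, -2.995]
force: [1.1, -0.4, 0.4]
width: 0.0877
t: 12.35
eef_pos: [0.4628, 0.271, 0.2696]
ee_rot: [-3.142, -0.0, -2.995]
force: [0.3, 1.2, -0.0]
width: 0.0254
[0.46275791 0.27098644 0.26961793] [ 3.06855028e-01  1.18904295e+00 -7.61074059e-05] [ 0.02971643 -0.09510866 -0.00843318] 0.025369233218427382
```

```bash
python3 -m handwheel '[[0,0,1,0],[0,0,3,0],[0,0,4,0],[0,0,4,0],[0,0,4,0],[0.9,-3.5,0,0],[0.9,-3.5,0,0],[0.9,-3.5,0,0],[0.9,-3.5,0,0],[0.9,-3.5,0,0],[0.9,-3.5,0,0],[0.9,-3.5,0,0],[0.9,-3.5,0,0],[0.8,-3.8,0,0],[0,0,0,0],[0,0,0,0],[0,0,0,0]]' 1 50
python3 - <<'E'
from h import *
f=snap('scene','s4'); s=arm.get_state(); print(s['eef_pos'],s['ee_rot'],s['t'],s['force'],s['width'])
cv2.imwrite('pics/z8.png',cv2.resize(f['image'][60:280,250:480,::-1],None,fx=2.6,fy=2.6,interpolation=cv2.INTER_CUBIC))
E
```

```text
t: 14.05
eef_pos: [0.5425, -0.0467, 0.4298]
ee_rot: [3.141, -0.0, -2.995]
force: [0.1, -0.4, -3.2]
width: 0.0249
[ 0.54251344 -0.04639929  0.42983569] [ 3.14136870e+00 -2.61366464e-05 -2.99405879e+00] 14.1 [ 0.91410443  0.12398415 -2.88660727] 0.025282019392256206
```

View pics/z8.png

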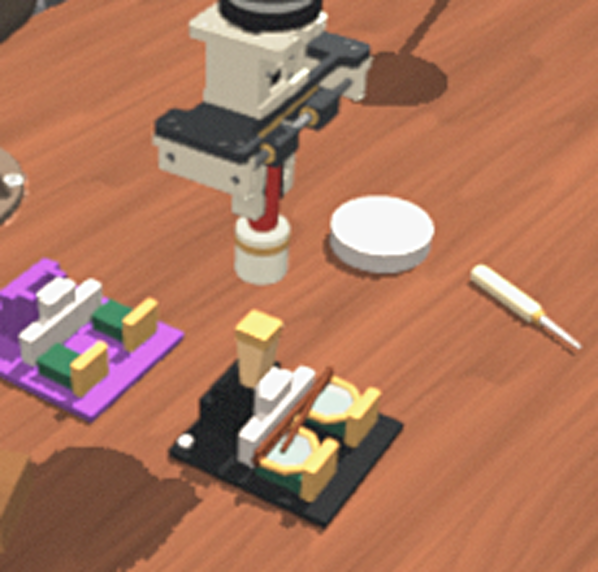

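Mallet is centred above the wedge. First tap, to about 8 mm past contact, then lift clear.

```bash
python3 -m handwheel '[[0,0,-2.5,0],[0,0,-2.5,0],[0,0,-0.6,0],[0,0,-0.6,0],[0,0,-0.5,0]]' 1 60
python3 -m handwheel '[[0,0,1.2,0],[0,0,2,0],[0,0,0,0]]'
python3 - <<'E'
from h import *
f=snap('scene','s5'); s=arm.get_state(); print(s['eef_pos'],s['ee_rot'],s['t'],s['force'],s['width'])
cv2.imwrite('pics/z9.png',cv2.resize(f['image'][110:280,290:420,::-1],None,fx=4,fy=3.5,interpolation=cv2.INTER_CUBIC))
def top(fn):
    f=load(fn); vv,uu=np.mgrid[150:215,325:375]; P=dep(f,np.c_[uu.ravel(),vv.ravel()]); h=cv2.cvtColor(f['image'],cv2.COLOR_RGB2HSV)[150:215,325:375].reshape(-1,3)
    m=(P[:,2]>.09)&(P[:,2]<.135)&(h[:,0]>22)&(h[:,0]<35)&(h[:,1]>80)&(h[:,2]>200); q=P[m]; print(fn,m.sum(),np.percentile(q[:,2],[10,50,90]),q.mean(0))
top('s4');top('s5')
E
```

```text
t: 14.6
eef_pos: [0.543, -0.0466, 0.3636]
ee_rot: [-3.141, 0.001, -2.994]
force: [-2.2, -0.2, 1.4]
width: 0.0251
t: 14.9
eef_pos: [0.544, -0.0469, 0.3988]
ee_rot: [-3.141, 0.007, -2.994]
force: [0.3, -0.0, -3.2]
width: 0.025
[ 0.54343783 -0.04689692  0.39714178] [ 3.14138205  0.00480773 -2.99461118] 14.95 [-0.82548509  0.63109557 -3.63740409] 0.024660239153142905
s4 106 [0.124605   0.12622992 0.12776008] [ 0.54233233 -0.0468702   0.12619328]
s5 61 [0.1175297  0.11907048 0.12089617] [ 0.5428355  -0.0410704   0.11910946]
```

View pics/z9.png

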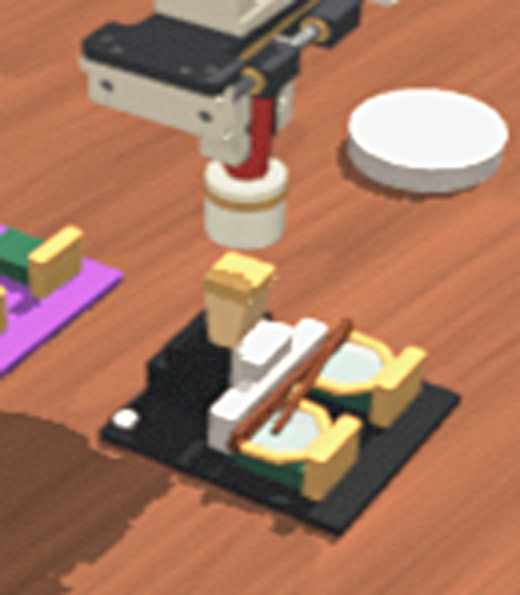

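Tap 1 drove the wedge top from 126.2 to 119.1 mm, and the mallet lifted clear. Tap 2.

```bash
python3 -m handwheel '[[0,0,-1.2,0],[0,0,-1.2,0],[0,0,-0.6,0],[0,0,-0.5,0],[0,0,-0.5,0]]'
python3 -m handwheel '[[0,0,1.0,0],[0,0,2,0],[0,0,1,0],[0,0,0,0]]'
cat >> h.py <<'E'
def top(fn):
    f=load(fn); vv,uu=np.mgrid[150:225,325:375]; P=dep(f,np.c_[uu.ravel(),vv.ravel()]); h=cv2.cvtColor(f['image'],cv2.COLOR_RGB2HSV)[150:225,325:375].reshape(-1,3)
    m=(P[:,2]>.09)&(P[:,2]<.135)&(h[:,0]>22)&(h[:,0]<35)&(h[:,1]>80)&(h[:,2]>200); q=P[m]; print(fn,m.sum(),np.percentile(q[:,2],[10,50,90]),q.mean(0))
E
python3 - <<'E'
from h import *
f=snap('scene','s6'); s=arm.get_state(); print(s['eef_pos'],s['ee_rot'],s['t'],s['force'],s['width']); top('s6')
E
```

```text
t: 15.45
eef_pos: [0.5427, -0.0472, 0.3541]
ee_rot: [-3.141, -0.001, -2.995]
force: [-2.4, 0.2, 1.9]
width: 0.0252
t: 15.85
eef_pos: [0.5433, -0.0469, 0.3968]
ee_rot: [3.141, 0.004, -2.995]
force: [0.5, 0.9, -2.6]
width: 0.025
[ 0.54287916 -0.04694109  0.39546081] [ 3.14111904e+00  2.11684066e-03 -2.99490810e+00] 15.9 [-0.64192438 -0.51508176 -2.84667121] 0.025654113617879053
s6 73 [0.1075923  0.10961584 0.11115036] [ 0.54455427 -0.04330049  0.10956112]
```

```bash
python3 -m handwheel '[[0,0,-1.5,0],[0,0,-1.5,0],[0,0,-0.7,0],[0,0,-0.4,0],[0,0,-0.3,0],[0,0,0,0]]'
python3 -m handwheel '[[0,0,1.4,0],[0,0,2,0],[0,0,1,0],[0,0,0,0]]'
python3 - <<'E'
from h import *
f=snap('scene','s7'); s=arm.get_state(); print(s['eef_pos'],s['ee_rot'],s['t'],s['force'],s['width']); top('s7')
E
```

```text
t: 16.5
eef_pos: [0.5429, -0.0472, 0.3523]
ee_rot: [-3.141, 0.001, -2.994]
force: [-4.3, 0.6, 7.0]
width: 0.025
t: 16.9
eef_pos: [0.5432, -0.047, 0.3964]
ee_rot: [3.142, 0.004, -2.995]
force: [0.2, -0.3, -3.1]
width: 0.0256
[ 0.54284793 -0.04693307  0.39504874] [ 3.14117681e+00  1.55984580e-03 -2.99486372e+00] 16.95 [ 0.10737337  0.18735857 -3.09525128] 0.02522529734189016
s7 76 [0.10689243 0.10812213 0.10976496] [ 0.54591097 -0.04389264  0.10825666]
```

Top is now at 108.1 mm and the mallet stopped short of its command. I'll tap again, firmer, to confirm it goes no deeper.

```bash
python3 -m handwheel '[[0,0,-1.5,0],[0,0,-1.5,0],[0,0,-0.8,0],[0,0,-0.5,0],[0,0,-0.4,0],[0,0,0,0]]'
python3 -m handwheel '[[0,0,1.7,0],[0,0,2,0],[0,0,1,0],[0,0,0,0]]'
python3 - <<'E'
from h import *
f=snap('scene','s8'); s=arm.get_state(); print(s['eef_pos'],s['ee_rot'],s['t'],s['force'],s['width']); top('s8')
E
```

```text
t: 17.55
eef_pos: [0.543, -0.0472, 0.3518]
ee_rot: [-3.14, 0.003, -2.993]
force: [-12.2, 2.2, 28.8]
width: 0.025
t: 17.95
eef_pos: [0.5432, -0.047, 0.3959]
ee_rot: [3.142, 0.003, -2.995]
force: [-0.1, 0.1, -3.4]
width: 0.0254
[ 0.5427785  -0.04697837  0.3946653 ] [ 3.14124041e+00  8.55115504e-04 -2.99490418e+00] 18.0 [-0.72939396 -0.41570351 -2.93648395] 0.025272815803130847
s8 75 [0.10654896 0.10799789 0.10946411] [ 0.5461184  -0.04410053  0.10802998]
```

```bash
python3 -m handwheel '[[0,0,-1.5,0],[0,0,-1.5,0],[0,0,-0.8,0],[0,0,-0.5,0],[0,0,-0.4,0],[0,0,0,0]]'
python3 -m handwheel '[[0,0,1.7,0],[0,0,3,0],[0,0,3,0],[0,0,1,0],[0,0,0,0],[0,0,0,0]]'
python3 - <<'E'
from h import *
f=snap('scene','s9'); s=arm.get_state(); print(s['eef_pos'],s['ee_rot'],s['t'],s['force'],s['width']); top('s9')
cv2.imwrite('pics/z10.png',cv2.resize(f['image'][60:280,250:480,::-1],None,fx=2.6,fy=2.6,interpolation=cv2.INTER_CUBIC))
E
```

```text
t: 18.6
eef_pos: [0.5432, -0.0472, 0.3517]
ee_rot: [-3.14, 0.003, -2.993]
force: [-10.5, 2.1, 27.7]
width: 0.0249
t: 19.2
eef_pos: [0.5424, -0.047, 0.4332]
ee_rot: [3.141, -0.002, -2.995]
force: [-0.0, -0.3, -2.9]
width: 0.0254
[ 0.54234453 -0.04700559  0.4328048 ] [ 3.14125605e+00 -2.69106914e-03 -2.99503982e+00] 19.25 [ 0.62410625  0.15081298 -3.39606504] 0.025669970849443224
s9 98 [0.10592382 0.10817526 0.10997061] [ 0.54516423 -0.04748077  0.10803314]
```

View pics/z10.png

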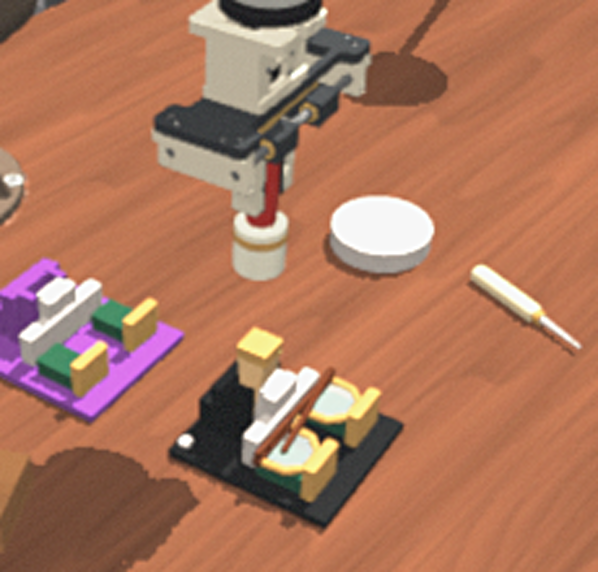

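Cap is flush at 108 mm and the last two taps stopped at the same height, so the wedge is home. Before placing the mallet, I'll check whether it slipped or tilted in the grip by comparing with s4.

```bash
python3 - <<'E'
from h import *
for fn,tz in(('s4',.4298),('s9',.4328)):
    f=load(fn); u0,v0,u1,v1=320,95,380,172
    vv,uu=np.mgrid[v0:v1,u0:u1]; P=dep(f,np.c_[uu.ravel(),vv.ravel()]); m=(abs(P[:,0]-.543)<.04)&(abs(P[:,1]+.047)<.04)&(P[:,2]<.25)&(P[:,2]>.14)
    q=P[m]; print(fn,m.sum(),'lowest',np.percentile(q[:,2],1)-tz)
    for a in np.arange(-.24,-.17,.01):
        s=q[(q[:,2]-tz>a)&(q[:,2]-tz<a+.01)]
        if len(s)>5: print(round(a,3),len(s),s[:,0].mean().round(4),s[:,1].mean().round(4),(s[:,0].max()-s[:,0].min()).round(4))
E
```

```text
s4 508 lowest -0.2433912625080323
-0.24 74 0.5524 -0.0607 0.0379
-0.23 77 0.5522 -0.0603 0.0374
-0.22 72 0.5536 -0.0604 0.0382
-0.21 110 0.5519 -0.0582 0.0414
-0.2 114 0.5474 -0.054 0.0419
-0.19 36 0.5517 -0.0528 0.0185
s9 494 lowest -0.24218241922746495
-0.24 74 0.5502 -0.0605 0.0385
-0.23 75 0.55 -0.061 0.0389
-0.22 72 0.5506 -0.0609 0.0399
-0.21 103 0.5507 -0.0593 0.0409
-0.2 128 0.5453 -0.0543 0.0418
-0.19 22 0.5495 -0.0533 0.0156
```

```bash
python3 -m handwheel '[[-0.9,3.5,0,0],[-0.9,3.5,0,0],[-0.9,3.5,0,0],[-0.9,3.5,0,0],[-0.9,3.5,0,0],[-0.9,3.5,0,0],[-0.9,3.5,0,0],[-0.9,3.5,0,0],[-0.8,3.8,0,0],[0,0,0,0],[0,0,0,0],[0,0,-4,0],[0,0,-4,0],[0,0,-4,0],[0,0,-2.5,0],[0,0,-1,0],[0,0,0,0],[0,0,0,0],[0,0,0,0]]'
python3 -c "
from h import *
s=arm.get_state();print(s['eef_pos'],s['ee_rot'],s['force'],s['moment'],s['width'])"
```

```text
t: 21.15
eef_pos: [0.4633, 0.2713, 0.2813]
ee_rot: [3.14, 0.002, -2.995]
force: [0.6, 0.2, -2.9]
width: 0.0252
[0.46330504 0.27125734 0.28125789] [ 3.13996164e+00  2.22695329e-03 -2.99478611e+00] [ 0.61018643  0.18540899 -2.87490093] [ 0.02159873 -0.04417909 -0.01841715] 0.025163955086740245
```

```bash
python3 -m handwheel '[[0,0,-0.4,0],[0,0,-0.3,0],[0,0,-0.1,0],[0,0,0,0],[0,0,0,0]]'
python3 -m handwheel '[[0,0,-0.1,0],[0,0,0,0],[0,0,0,0]]'
python3 -m handwheel '[[0,0,-0.1,0],[0,0,0,0],[0,0,0,0]]'
```

```text
t: 21.65
eef_pos: [0.4628, 0.271, 0.2717]
ee_rot: [-3.142, -0.0, -2.995]
force: [-1.2, 0.4, -2.7]
width: 0.0253
t: 21.95
eef_pos: [0.4628, 0.271, 0.2706]
ee_rot: [-3.142, -0.0, -2.995]
force: [0.4, 0.3, -3.6]
width: 0.0251
t: 22.25
eef_pos: [0.4628, 0.271, 0.2696]
ee_rot: [-3.142, -0.0, -2.995]
force: [-0.8, 0.1, -2.7]
width: 0.025
```

```bash
python3 -m handwheel '[[0,0,-0.1,0],[0,0,0,0],[0,0,0,0]]'
python3 - <<'E'
from h import *
f=snap('scene','s10')
cv2.imwrite('pics/z11.png',cv2.resize(f['image'][60:180,340:460,::-1],None,fx=5,fy=5,interpolation=cv2.INTER_CUBIC))
E
```

```text
t: 22.55
eef_pos: [0.4628, 0.271, 0.2695]
ee_rot: [3.141, 0.001, -2.994]
force: [-2.6, -1.3, 5.6]
width: 0.0252
```

View pics/z11.png

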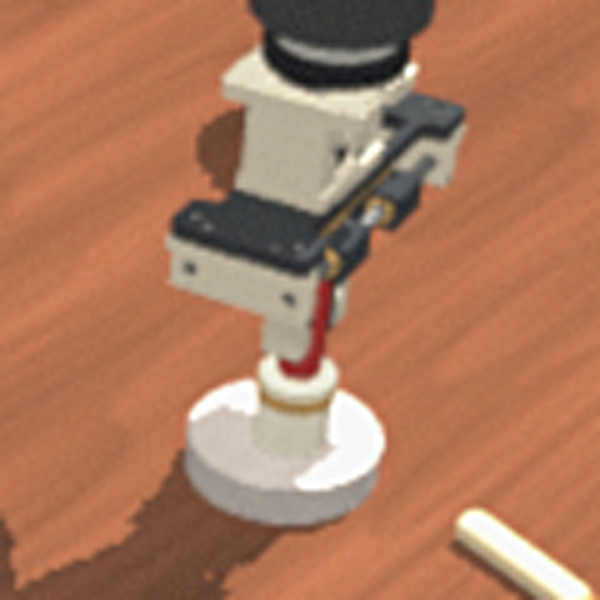

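Contact on the block at the original height. Letting go.

```bash
python3 -m handwheel '[[0,0,0,0],[0,0,0,0],[0,0,0,0],[0,0,0,0],[0,0,0,0],[0,0,0,0],[0,0,0,0],[0,0,0,0],[0,0,0,0]]' 0 30
python3 -m handwheel '[[0,0,1,0],[0,0,2,0],[0,0,3,0],[0,0,4,0],[0,0,4,0],[0,0,2,0],[0,0,0,0],[0,0,0,0]]' 0
python3 - <<'E'
from h import *
f=snap('wrist','w5'); g=snap('scene','s11'); print(arm.get_state()['t'],arm.get_state()['width'])
vv,uu=np.mgrid[0:400,0:640]; P=dep(f,np.c_[uu.ravel(),vv.ravel()]).reshape(400,640,3)
for a,b in((.13,.15),(.06,.075),(.015,.032)):
    m=np.zeros((400,640),bool);m[80:235,240:400]=1
    m&=(P[...,2]>a)&(P[...,2]<b);q=P[m];print(len(q),np.median(q[:,2]),cv2.minEnclosingCircle((q[:,:2]*1000).astype(np.float32)))
top('s11')
E
```

```text
t: 23.5
eef_pos: [0.4628, 0.271, 0.2686]
ee_rot: [-3.142, -0.0, -2.995]
force: [-0.6, -0.6, 0.6]
width: 0.0867
t: 24.3
eef_pos: [0.4625, 0.2708, 0.4294]
ee_rot: [3.14, 0.001, -2.995]
force: [-0.1, -0.9, -1.3]
width: 0.0875
24.4 0.08772713623407943
712 0.13907118287729622 ((461.2891845703125, 269.90594482421875), 12.855740547180176)
678 0.06906957844715494 ((461.474365234375, 269.8449401855469), 22.41890525817871)
4872 0.024281474389032665 ((456.79266357421875, 271.6514892578125), 55.0703125)
s11 100 [0.10633357 0.10808771 0.11002895] [ 0.54539312 -0.04764719  0.10811533]
```

View pics/s11.png

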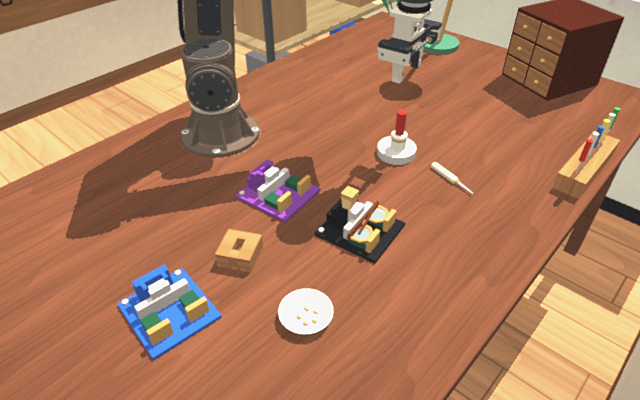

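View pics/w5.png

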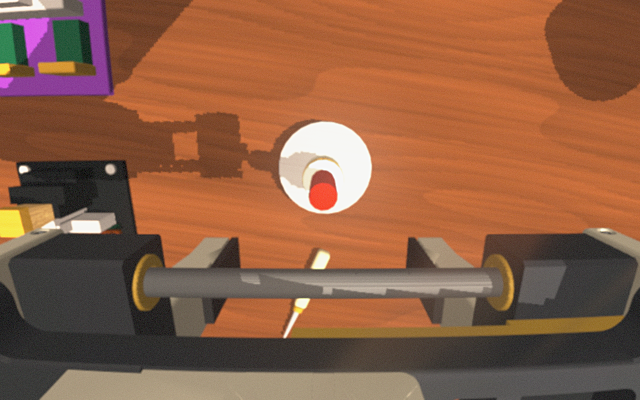

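The mallet stands upright on the unmoved block at (400,130). The wedge is home at (350,197), and the frame, saucer and reamer look in place. Handing in.

```bash
python3 -c "
from station import arm
print(arm.job_done())"
```

```text
the job is handed in; nothing more can be done
None
```

The spectacle frame is clamped and the job is handed in at about 24 s. I set the wedge in the black vice's slot and let go of it there, its thin end at about 36 mm. I then drove it with five mallet taps, lifting clear after each.

- **Wedge depth:** its top went from 126.2 to 119.1, 109.6, 108.1, 108.0 and 108.0 mm. The last two taps pressed with about 30 N and moved it no deeper. Its top also shifted about 3 mm along vice x, as expected fully home.
- **Mallet:** it stands upright and released on the bench block. Its position is about 2 mm from the original in x, because it slipped slightly in the grip during the hard taps. The block itself measured unmoved.
- **Everything else:** the frame, saucer and reamer looked undisturbed in the last pictures, and the gripper was clear of everything. I did not measure the jaw's travel or the frame's position directly; I inferred the clamping from the wedge's depth and shift.

No check failed or disagreed beyond the 1–2 mm camera calibration.

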